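# Shut the vent of the long bread keeper

## Task

The bread in the longer of the two wooden bread keepers has cooled: slide the steel vent plate in its lid fully shut, away from the robot, so that it covers all the vent slots. Leave the shorter keeper's vent as it is, and let go.

Things in the scene. Friction and masses are not known exactly. Their poses are not given: they have to be found in the camera images.
- long_keeper: The longer of two slatted beech bread keepers, a fixed box 340 x 160 mm on plan, 95 mm tall. Origin under its centre, x along its length, z up. Its lid has a rectangular window 120 mm (x) by 66 mm (y), from x = -60 to +60 mm, with three dark vent slots in its far (+x) half. A small card stand, 42 mm tall, stands on the lid beyond the window's far end.
- long_plate (a point): Point on the longer keeper's vent plate: flat steel with five fine grooves, filling the near part of the window, its top 2 mm below the lid's top (93 mm above the counter). No handle; its tail runs under the lid. The point moves with it, on its top, mid-width, 30 mm behind its leading edge and 30 mm or more from the window's near edge. x = closing direction, away from the robot, z up.
- long_slide (a joint): How far the longer keeper's plate is slid shut, in m: 0 fully open (60 mm of plate visible), 0.060 fully shut at its stop (plate fills the window, slots hidden). Starts at 0 to 0.012. Press down on it with shut fingertips at 8 to 15 N and drag: it takes about 1.5 N along, does not sink, and stays where it is left.
- short_plate (a point): The same point on the like steel vent plate of the shorter keeper (230 x 160 mm on plan, 95 mm tall, same window and slots): on the plate's top, 93 mm above the counter, mid-width, 30 mm behind its leading edge. x = closing direction, z up. To be left as it is.

How it is judged:
At the end, for the whole second after the job is handed in: The longer keeper's vent plate is shut to within 12 mm of its stop (joint above 0.048 m) and at rest, and the shorter keeper's plate is within 10 mm of where it was (value of joint long_slide above 0.048 m and velocity of joint long_slide below 0.01 m/s and distance of short_plate from where it was at the start of the episode below 0.01 m); the robot touches nothing.
It fails at once if the shorter keeper's vent plate is moved by more than 10 mm (distance of short_plate from where it was at the start of the episode above 0.01 m).
It also fails if it takes over 26 s, if anything falls off the work surface, if the arm or the gripper's body presses on something with over 40 N, if the wrist force passes 120 N, or if a joint passes its speed limit or range.

## Robot

A 6-joint arm with a two-finger parallel gripper is mounted at the origin on the work surface. World frame = base frame: x ahead of the robot, y to its left, z up, the work surface at z = 0. Lengths are in m, angles in rad, forces in N, time in s.
With the tool pointing down it reaches from about 0.25 to 0.775 m from the base axis. Payload 8.9 kg.
Tool frame: the origin (TCP) lies at the very end of the fingers, on their centre line; the grasp point (between the pads) lies env.grip_point_offset behind it (env.grip_point_offset is the distance from the TCP to the grasp point, in m); z points along the fingers, y is the line along which they close (so a half turn about z gives the same grasp; the last joint's range is limited). The gripper opens to 85 mm and grips with 20 to 120 N. Pads are 22 mm wide; open, the fingers measure 114 mm over their backs; the gripper's body (76 mm by 85 mm) begins 54 mm behind the grasp point. The pads swing forward as they close: fully open they stand 13 mm farther back than shut.
Start: joints at [-0.139, 0.291, -0.153, 1.127, 0, 1.431], TCP at [0.525, 0, 0.204] pointing down, gripper open.
Joint ranges: [-2.52, 2.52], [-0.91, 1.74], [-1.3, 1.37], [-1.96, 2.02], [-1.52, 1.47], [-3.14, 3.14]. Speed limits (rad/s): [2.22, 2.22, 2.79, 3.14, 3.14, 3.14].

## Interface

Orientations are given as a 3x3 rotation matrix whose columns are the frame's x, y, z axes.
In Python, from cell import env gives the robot as it stands. The module is installed in compiled form; this text tells all that it offers.
- The arm moves only by the tool apply_moves, never from a script. Its argument "series" is a list of rows, each a list of 3 entries, a list of its own where there are three numbers: the turn, a rotation vector about the tool's x, y, z in degrees, then the shift along the tool's x, y, z in cm, then the finger opening in cm, from 0 to 8.54. A call has 1 to 10 rows; each row shifts and turns the commanded pose from where the row before left it, along the tool's axes as they then stand; what a row does not reach is not made up. A row lasts 1/12 s, in which the tool goes at most 41.7 mm and 7.16 degrees, less where a joint would pass 70% of its speed; a pose out of reach is approached as far as the arm can. A call is refused whole if a number of a shift passes 4.17 or a number of a turn 7.16, either way. A call with a gripper value outside its range is refused whole. The fingers move at their own pace and stop on an object; "grip_force" is the grip in N (left out, the last holds). Time passes only in rows, so rows that do not move let the fingers close. It gives the time, the measured TCP pose, the force, the opening and the grip force at its end, in the units of the state.
- env.get_state(): the state, without advancing time (a new reading comes with each control period).
- env.grab_frame(name): name is "scene" or "side" or "wrist"; returns a dict with "image" (480x640x3 uint8, blue, green, red), "fx", "fy", "cx", "cy" (pixels), "R" (3x3) and "t" (3): a world point X has camera coordinates R X + t. Camera axes: x right, y down, z forward; pixel columns grow to the right and rows downward; lengths in m; the calibration is good to about 2 mm. A picture is of the moment at which its call begins. There is no depth.
- env.hand_in(): hands the job in; it is judged then, once.
The state is a dict: "time_s": time; "joints": joint angles; "joint_vel": joint speeds; "tau": joint torques, N m; "ee_pos": TCP position; "tcp_rot": TCP orientation; "contact_force": force on the tool from outside, world axes, zero at the start; "ft_torque": the same for the moment, N m; "finger_gap": finger opening in m; "finger_force": force on a finger pad.
Only numpy, scipy, OpenCV 4.12 (cv2) and the standard library are available. Lean on these libraries where they do the work, as an engineer would, in place of code of your own. Each camera call takes 0.05 s, during which the arm holds its last target. There are 200 camera calls.

## Working session

There is one attempt and no reset: what is moved stays moved. The work goes in short steps, Python scripts to look and compute and a tool call to move; the robot and the scene stay as the last step left them, time stands still between calls to the robot, and variables do not carry over. Pictures are saved under pics/ and viewed, at most 10 in all, crops included, and the job is handed in when it is done.

Besides the shell and the picture viewer there is one more tool, called after "Request:" as name(argument=value, ...), one argument or row to a line, values as JSON. apply_moves: Moves the arm, as the interface text tells. Its arguments: {"type":"object","properties":{"series":{"type":"array","items":{"type":"array"}},"grip_force":{"type":"number"}},"required":["series"]}

```bash
mkdir -p pics
cat > h.py <<'E'
import numpy as np, cv2, json
def save(env,n,f):
    d=env.grab_frame(n); cv2.imwrite(f'pics/{f}.png',d['image'])
    np.savez(f'pics/{f}.npz',**{k:np.array(d[k]) for k in('fx','fy','cx','cy','R','t')})
def px2w(f,u,v,z):
    c=np.load(f'pics/{f}.npz'); r=c['R'].T@np.array([(u-c['cx'])/c['fx'],(v-c['cy'])/c['fy'],1.]); o=-c['R'].T@c['t']
    return o+r*(z-o[2])/r[2]
E
python3 - <<'E'
from cell import env
from h import *
for n in('scene','side','wrist'): save(env,n,n+'0')
s=env.get_state();print(s['ee_pos'],s['tcp_rot'],s['finger_gap'],env.grip_point_offset)
E
```

```text
[5.24634673e-01 5.32356319e-05 2.03387755e-01] [[-1.45797217e-05  9.99999507e-01 -9.93150708e-04]
 [ 9.99999992e-01  1.47054431e-05  1.26581287e-04]
 [ 1.26595830e-04 -9.93148855e-04 -9.99999499e-01]] 0.08535928012721739 0.0187
```

View pics/scene0.png

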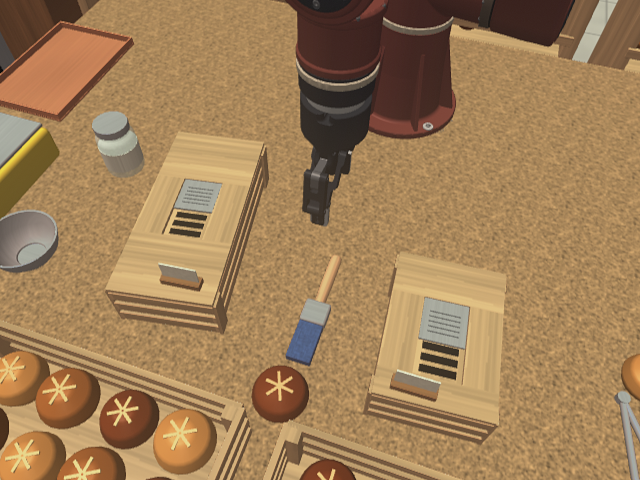

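View pics/wrist0.png

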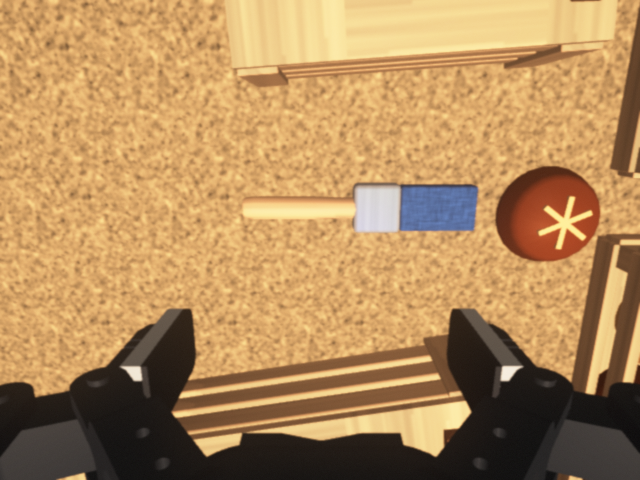

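The scene view faces the robot. The left keeper has lid corners at about (178,133), (266,142), (110,292) and (220,308), with its plate at about (198,195). The right keeper looks shorter, with its plate at about (444,322). The wrist view shows only their edges. I'll enlarge the left keeper and check the lengths.

Run:
```python
from h import *
im=cv2.imread('pics/scene0.png')
cv2.imwrite('pics/cropL.png',cv2.resize(im[120:320,90:290],None,fx=3,fy=3,interpolation=cv2.INTER_CUBIC))
for n,P in dict(L=[(178,133),(266,142),(110,292),(220,308)],R=[(398,254),(506,270),(370,402),(494,428)]).items():
    w=[px2w('scene0',*p,.095) for p in P]; print(n,np.round(w,3).tolist(),np.linalg.norm(w[0]-w[2]),np.linalg.norm(w[1]-w[3]),np.linalg.norm(w[0]-w[1]))
```

```text
L [[0.345, -0.344, 0.095], [0.313, -0.184, 0.095], [0.678, -0.279, 0.095], [0.65, -0.118, 0.095]] 0.33942931817032923 0.34339200888591404 0.16301103379340318
R [[0.475, 0.1, 0.095], [0.45, 0.261, 0.095], [0.711, 0.12, 0.095], [0.693, 0.274, 0.095]] 0.23718953072443053 0.24343053804249923 0.16319585731540917
```

View pics/cropL.png

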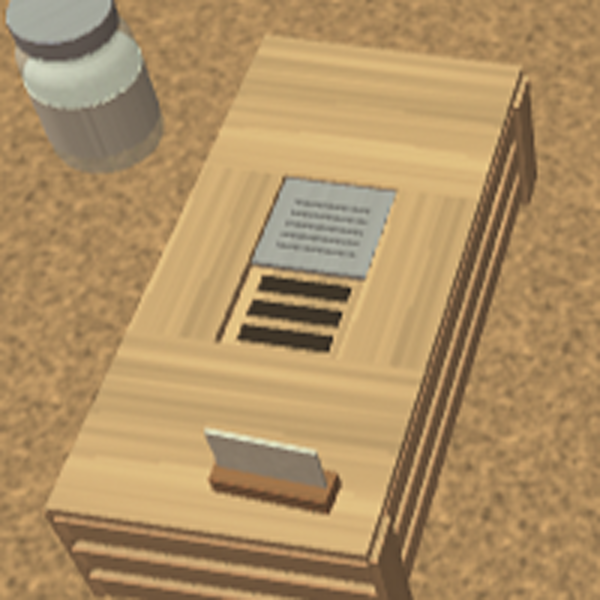

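The left keeper is the long one: 0.34 m against 0.24 m for the right, with closing yaw about 11°. In the crop, its plate corners are (283,178), (397,190), (365,278) and (253,263), the far-left window corner is about (218,342), and the card is beyond at (265,465).

Run:
```python
from h import *
from cell import env
yaw=np.deg2rad(11.1); R=np.array([[np.cos(yaw),-np.sin(yaw)],[np.sin(yaw),np.cos(yaw)]]); c=np.array([.4965,-.231])
f=lambda u,v,z:px2w('scene0',u/3+90,v/3+120,z)[:2]
for u,v in[(283,178),(397,190),(365,278),(253,263)]:
    w=f(u,v,.093); print(w.round(4),(R.T@(w-c)).round(4))
s=env.get_state(); p=c+R@np.array([-.027,0])
print('target',p,'delta',p-s['ee_pos'][:2],s['time_s'])
```

```text
[ 0.4423 -0.2812] [-0.0628 -0.0388]
[ 0.4293 -0.2166] [-0.0632  0.0271]
[ 0.4935 -0.2058] [0.002  0.0253]
[ 0.504  -0.2675] [ 0.0004 -0.0373]
target [ 0.4700051  -0.23619809] delta [-0.05462958 -0.23625133] 0.15
```

Request:
apply_moves(
  series=[
    [[0,0,0],[-2.7,-0.64,0],0],
    [[0,0,0],[-2.7,-0.64,0],0],
    [[0,0,0],[-2.7,-0.64,0],0],
    [[0,0,0],[-2.7,-0.64,0],0],
    [[0,0,0],[-2.7,-0.64,0],0],
    [[0,0,0],[-2.7,-0.64,0],0],
    [[0,0,0],[-2.7,-0.64,0],0],
    [[0,0,0],[-2.7,-0.64,0],0],
    [[0,0,0],[-2.7,-0.6,0],0],
    [[0,0,0],[0,0,0],0],
  ],
)

```text
time_s: 0.98
ee_pos: [0.4669, -0.247, 0.2035]
tcp_rot: [[0.003, 1.0, -0.0], [1.0, -0.003, -0.001], [-0.001, -0.0, -1.0]]
contact_force: [-0.2, -0.2, -0.0]
finger_gap: 0.0003
finger_force: 0.0
```

Request:
apply_moves(
  series=[
    [[0,0,-5.5],[0,0,1],0],
    [[0,0,-5.5],[0,0,1],0],
    [[0,0,0],[0,0,2],0],
    [[0,0,0],[0,0,2],0],
    [[0,0,0],[0,0,1.5],0],
    [[0,0,0],[0,0,0],0],
    [[0,0,0],[0,0,0],0],
  ],
)

```text
time_s: 1.57
ee_pos: [0.4673, -0.2423, 0.1284]
tcp_rot: [[-0.191, 0.982, -0.001], [0.982, 0.191, 0.001], [0.001, -0.001, -1.0]]
contact_force: [0.9, -0.9, 1.1]
finger_gap: -0.0001
finger_force: 0.0
```

Run:
```python
from h import *
from cell import env
save(env,'wrist','w1'); save(env,'scene','s1')
im=cv2.imread('pics/scene0.png'); a=cv2.resize(cv2.imread('pics/s1.png')[120:320,90:290],(400,400),interpolation=cv2.INTER_CUBIC)
b=cv2.resize(cv2.imread('pics/w1.png'),(400,300)); b=cv2.copyMakeBorder(b,0,100,0,0,cv2.BORDER_CONSTANT)
cv2.imwrite('pics/c1.png',np.hstack([a,b]))
s=env.get_state();print(s['ee_pos'],np.round(s['tcp_rot'],3).tolist(),s['finger_gap'],s['contact_force'],s['time_s'])
```

```text
[ 0.46834729 -0.24311021  0.12975524] [[-0.191, 0.982, 0.001], [0.982, 0.191, -0.001], [-0.001, 0.001, -1.0]] -0.0001509769153877958 [ 0.04136215 -0.22606288  0.11263037] 1.6667
```

View pics/c1.png

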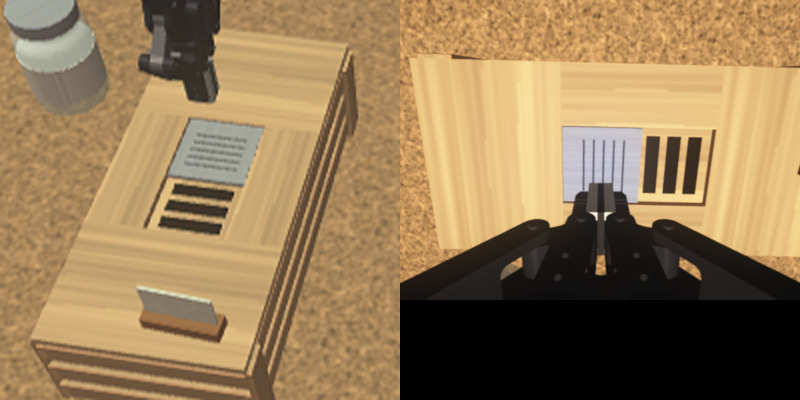

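The closed fingertips hang over the plate, aligned with the window (wrist half: tip at about (600,185), plate spanning 563–640). Next I descend gently.

Request:
apply_moves(
  series=[
    [[0,0,0],[0,0,1.5],0],
    [[0,0,0],[0,0,1.2],0],
    [[0,0,0],[0,0,0.5],0],
    [[0,0,0],[0,0,0.2],0],
    [[0,0,0],[0,0,0],0],
    [[0,0,0],[0,0,0],0],
  ],
)

```text
time_s: 2.17
ee_pos: [0.4683, -0.2433, 0.0956]
tcp_rot: [[-0.191, 0.982, 0.001], [0.982, 0.191, -0.001], [-0.001, 0.001, -1.0]]
contact_force: [0.7, -0.2, 0.7]
finger_gap: 0.0003
finger_force: 0.0
```

Request:
apply_moves(
  series=[
    [[0,0,0],[0,0,0.1],0],
    [[0,0,0],[0,0,0.1],0],
    [[0,0,0],[0,0,0],0],
    [[0,0,0],[0,0,0],0],
  ],
)

```text
time_s: 2.5
ee_pos: [0.4679, -0.2431, 0.093]
tcp_rot: [[-0.191, 0.982, 0.0], [0.982, 0.191, -0.0], [-0.0, 0.0, -1.0]]
contact_force: [0.2, 0.4, -0.2]
finger_gap: 0.0002
finger_force: 0.0
```

Request:
apply_moves(
  series=[
    [[0,0,0],[0,0,0.1],0],
    [[0,0,0],[0,0,0],0],
    [[0,0,0],[0,0,0],0],
  ],
)

```text
time_s: 2.75
ee_pos: [0.4678, -0.243, 0.0918]
tcp_rot: [[-0.191, 0.982, -0.0], [0.982, 0.191, 0.0], [0.0, -0.0, -1.0]]
contact_force: [-0.5, -0.1, -0.4]
finger_gap: 0.0001
finger_force: 0.0
```

Request:
apply_moves(
  series=[
    [[0,0,0],[0,0,0.1],0],
    [[0,0,0],[0,0,0],0],
    [[0,0,0],[0,0,0],0],
  ],
)

```text
time_s: 3.0
ee_pos: [0.4677, -0.243, 0.0907]
tcp_rot: [[-0.191, 0.982, -0.0], [0.982, 0.191, 0.0], [0.0, -0.0, -1.0]]
contact_force: [0.1, -0.6, 0.6]
finger_gap: 0.0002
finger_force: 0.0
```

Request:
apply_moves(
  series=[
    [[0,0,0],[0,0,0.1],0],
    [[0,0,0],[0,0,0],0],
    [[0,0,0],[0,0,0],0],
  ],
)

```text
time_s: 3.25
ee_pos: [0.4677, -0.243, 0.0897]
tcp_rot: [[-0.191, 0.982, -0.0], [0.982, 0.191, 0.0], [0.0, -0.0, -1.0]]
contact_force: [0.7, 0.0, -0.1]
finger_gap: 0.0002
finger_force: 0.0
```

Run:
```python
from h import *
from cell import env
save(env,'side','d2'); save(env,'scene','s2')
c=np.load('pics/d2.npz'); q=c['R']@np.array([.468,-.243,.09])+c['t']; u,v=int(c['fx']*q[0]/q[2]+c['cx']),int(c['fy']*q[1]/q[2]+c['cy']); print(u,v)
a=cv2.resize(cv2.imread('pics/s2.png')[120:320,90:290],(400,400),interpolation=cv2.INTER_CUBIC)
im=cv2.imread('pics/d2.png'); u=np.clip(u,80,560); v=np.clip(v,80,400)
b=cv2.resize(im[v-80:v+80,u-80:u+80],(400,400),interpolation=cv2.INTER_CUBIC)
cv2.imwrite('pics/c2.png',np.hstack([a,b])); print(env.get_state()['contact_force'])
```

```text
434 332
[ 0.51101125 -0.11464466 -0.24306584]
```

View pics/c2.png

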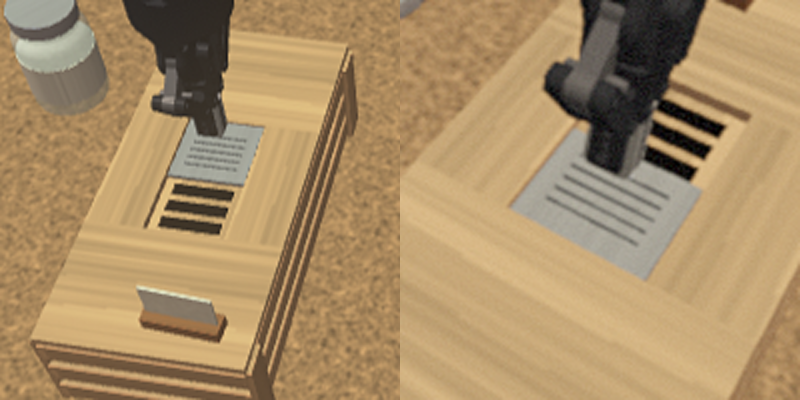

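The tip still hangs above the plate: scene tip at (196,186), side tip at (439,321) against a projected TCP of (434,332). I'll triangulate it.

Run:
```python
from h import *
P=[];
for f in('s2','d2'):
    c=np.load(f'pics/{f}.npz');K=np.array([[c['fx'],0,c['cx']],[0,c['fy'],c['cy']],[0,0,1]]);P.append(K@np.c_[c['R'],c['t']])
def tri(a,b):
    X=cv2.triangulatePoints(P[0],P[1],np.array(a,float).reshape(2,1),np.array(b,float).reshape(2,1)).ravel();X=X[:3]/X[3]
    r=[(p@np.r_[X,1]) for p in P]; print(X.round(4),[np.round(q[:2]/q[2],1).tolist() for q in r])
tri((90+212/2,120+134/2),(354+215*.4,252+173*.4))   # tip
s=lambda u,v:(90+u/2,120+v/2); d=lambda u,v:(354+(u-400)*.4,252+v*.4)
tri(s(241,186),d(700,187))  # plate leading +y corner?
tri(s(264,127),d(648,277))
tri(s(168,174),d(580,125)) 
for f,t in(('s2',s(212,134)),('d2',d(615,173))): print(f,[px2w(f,*t,z).round(4).tolist() for z in(.093,.10,.105,.11)])
for t in((241,186),(264,127),(168,174),(190,120)): print('S',px2w('s2',*s(*t),.093).round(4))
for t in((700,187),(648,277),(510,205)): print('D',px2w('d2',*d(*t),.093).round(4))
```

```text
[ 0.4669 -0.2449  0.1122] [[195.1, 187.1], [438.1, 321.0]]
[ 0.4963 -0.238   0.0798] [[194.3, 214.0], [444.0, 323.2]]
[ 0.4336 -0.2482  0.082 ] [[205.3, 184.9], [418.2, 357.6]]
[ 0.5036 -0.2404  0.1103] [[187.5, 204.8], [453.8, 303.0]]
s2 [[0.4516, -0.2547, 0.093], [0.4569, -0.2507, 0.1], [0.4607, -0.2478, 0.105], [0.4645, -0.245, 0.11]]
d2 [[0.4843, -0.2384, 0.093], [0.4784, -0.2413, 0.1], [0.4742, -0.2434, 0.105], [0.47, -0.2455, 0.11]]
S [ 0.4948 -0.2072  0.093 ]
S [ 0.4298 -0.2169  0.093 ]
S [ 0.503  -0.2687  0.093 ]
S [ 0.4433 -0.2794  0.093 ]
D [ 0.5049 -0.2695  0.093 ]
D [ 0.447  -0.2813  0.093 ]
D [ 0.4352 -0.2175  0.093 ]
```

The tip's xy agrees with the state, but it is really about 2 cm above the plate (z ≈ 0.111), so the stated TCP height doesn't match the shut tips. I'll keep descending under force watch.

Request:
apply_moves(
  series=[
    [[0,0,0],[0,0,0.5],0],
    [[0,0,0],[0,0,0.4],0],
    [[0,0,0],[0,0,0.2],0],
    [[0,0,0],[0,0,0],0],
    [[0,0,0],[0,0,0],0],
  ],
)

```text
time_s: 3.77
ee_pos: [0.4676, -0.2429, 0.0786]
tcp_rot: [[-0.191, 0.982, -0.0], [0.982, 0.191, 0.0], [0.0, -0.0, -1.0]]
contact_force: [0.3, -0.5, -0.1]
finger_gap: 0.0002
finger_force: 0.0
```

Request:
apply_moves(
  series=[
    [[0,0,0],[0,0,0.15],0],
    [[0,0,0],[0,0,0.0],0],
    [[0,0,0],[0,0,0],0],
  ],
)

```text
time_s: 4.02
ee_pos: [0.4678, -0.243, 0.0773]
tcp_rot: [[-0.191, 0.982, 0.0], [0.982, 0.191, -0.0], [-0.0, 0.0, -1.0]]
contact_force: [-0.9, -0.7, -0.3]
finger_gap: -0.0001
finger_force: 0.0
```

Request:
apply_moves(
  series=[
    [[0,0,0],[0,0,0.1],0],
    [[0,0,0],[0,0,0.0],0],
    [[0,0,0],[0,0,0],0],
  ],
)

```text
time_s: 4.27
ee_pos: [0.4678, -0.243, 0.0763]
tcp_rot: [[-0.191, 0.982, -0.0], [0.982, 0.191, 0.0], [0.0, -0.0, -1.0]]
contact_force: [0.0, -0.3, 0.4]
finger_gap: -0.0007
finger_force: 0.0
```

Request:
apply_moves(
  series=[
    [[0,0,0],[0,0,0.1],0],
    [[0,0,0],[0,0,0.0],0],
    [[0,0,0],[0,0,0],0],
  ],
)

```text
time_s: 4.52
ee_pos: [0.4678, -0.2429, 0.0752]
tcp_rot: [[-0.191, 0.982, -0.0], [0.982, 0.191, 0.0], [0.0, -0.0, -1.0]]
contact_force: [-0.0, -0.5, 0.8]
finger_gap: 0.0004
finger_force: 0.0
```

Request:
apply_moves(
  series=[
    [[0,0,0],[0,0,0.1],0],
    [[0,0,0],[0,0,0.0],0],
    [[0,0,0],[0,0,0],0],
  ],
)

```text
time_s: 4.77
ee_pos: [0.4677, -0.2429, 0.0742]
tcp_rot: [[-0.191, 0.982, -0.0], [0.982, 0.191, 0.0], [0.0, -0.0, -1.0]]
contact_force: [0.2, 0.6, -0.7]
finger_gap: -0.0001
finger_force: 0.0
```

Request:
apply_moves(
  series=[
    [[0,0,0],[0,0,0.1],0],
    [[0,0,0],[0,0,0.0],0],
    [[0,0,0],[0,0,0],0],
  ],
)

```text
time_s: 5.02
ee_pos: [0.4678, -0.243, 0.0732]
tcp_rot: [[-0.191, 0.982, -0.0], [0.982, 0.191, 0.0], [0.0, -0.0, -1.0]]
contact_force: [0.2, -0.5, 0.8]
finger_gap: 0.0001
finger_force: 0.0
```

Request:
apply_moves(
  series=[
    [[0,0,0],[0,0,0.1],0],
    [[0,0,0],[0,0,0.0],0],
    [[0,0,0],[0,0,0],0],
  ],
)

```text
time_s: 5.27
ee_pos: [0.4678, -0.243, 0.0723]
tcp_rot: [[-0.191, 0.982, -0.0], [0.982, 0.191, 0.0], [0.0, -0.0, -1.0]]
contact_force: [0.3, 0.3, -0.6]
finger_gap: 0.0004
finger_force: 0.0
```

Request:
apply_moves(
  series=[
    [[0,0,0],[0,0,0.1],0],
    [[0,0,0],[0,0,0.0],0],
    [[0,0,0],[0,0,0],0],
  ],
)

```text
time_s: 5.52
ee_pos: [0.4678, -0.243, 0.0712]
tcp_rot: [[-0.191, 0.982, -0.0], [0.982, 0.191, 0.0], [0.0, -0.0, -1.0]]
contact_force: [-0.3, -0.3, -0.2]
finger_gap: 0.0
finger_force: 0.0
```

Request:
apply_moves(
  series=[
    [[0,0,0],[0,0,0.1],0],
    [[0,0,0],[0,0,0.0],0],
    [[0,0,0],[0,0,0],0],
  ],
)

```text
time_s: 5.77
ee_pos: [0.4678, -0.243, 0.0702]
tcp_rot: [[-0.191, 0.982, -0.0], [0.982, 0.191, 0.0], [0.0, -0.0, -1.0]]
contact_force: [-0.1, -0.7, -0.0]
finger_gap: 0.0001
finger_force: 0.0
```

Run:
```python
from h import *
from cell import env
save(env,'side','d3'); save(env,'scene','s3')
a=cv2.resize(cv2.imread('pics/s3.png')[150:250,150:250],(400,400),interpolation=cv2.INTER_CUBIC)
b=cv2.resize(cv2.imread('pics/d3.png')[280:380,384:484],(400,400),interpolation=cv2.INTER_CUBIC)
cv2.imwrite('pics/c3.png',np.hstack([a,b])); print(env.get_state()['contact_force'])
```

```text
[-0.26487375  0.234124   -0.23132209]
```

View pics/c3.png

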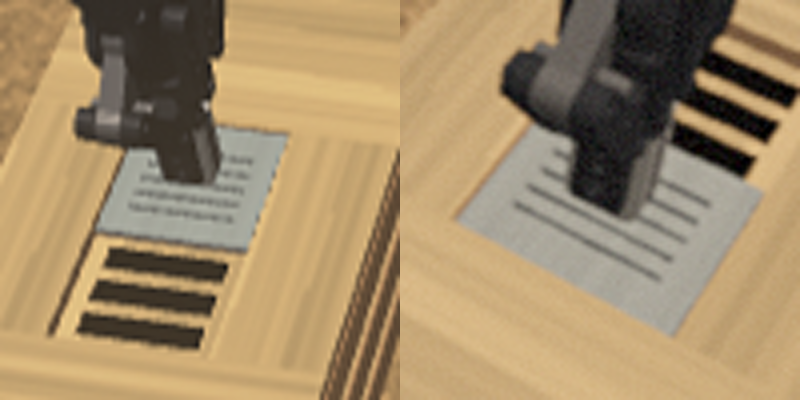

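Tip: scene (200,196), side (439,333), both now near the plate's middle.

Run:
```python
from h import *
P=[]
for f in('s3','d3'):
    c=np.load(f'pics/{f}.npz');K=np.array([[c['fx'],0,c['cx']],[0,c['fy'],c['cy']],[0,0,1]]);P.append(K@np.c_[c['R'],c['t']])
for a,b in(((188,184),(605,215)),((200,184),(615,215)),((188,180),(618,210))):
    X=cv2.triangulatePoints(P[0],P[1],np.array([150+a[0]/4,150+a[1]/4]),np.array([384+(b[0]-400)/4,280+b[1]/4])).ravel();print((X[:3]/X[3]).round(4))
```

```text
[ 0.4673 -0.2451  0.0908]
[ 0.4669 -0.2434  0.0904]
[ 0.468  -0.2459  0.0934]
```

Request:
apply_moves(
  series=[
    [[0,0,0],[0,0,0.1],0],
    [[0,0,0],[0,0,0.0],0],
    [[0,0,0],[0,0,0],0],
  ],
)

```text
time_s: 6.12
ee_pos: [0.4677, -0.243, 0.0692]
tcp_rot: [[-0.191, 0.982, -0.0], [0.982, 0.191, 0.0], [0.0, -0.0, -1.0]]
contact_force: [0.1, 0.8, 0.1]
finger_gap: 0.0
finger_force: 0.0
```

Request:
apply_moves(
  series=[
    [[0,0,0],[0,0,0.1],0],
    [[0,0,0],[0,0,0.0],0],
    [[0,0,0],[0,0,0],0],
  ],
)

```text
time_s: 6.37
ee_pos: [0.4678, -0.243, 0.0682]
tcp_rot: [[-0.191, 0.982, -0.0], [0.982, 0.191, 0.0], [0.0, -0.0, -1.0]]
contact_force: [0.2, 0.4, -0.3]
finger_gap: -0.0002
finger_force: 0.0
```

Request:
apply_moves(
  series=[
    [[0,0,0],[0,0,0.1],0],
    [[0,0,0],[0,0,0.0],0],
    [[0,0,0],[0,0,0],0],
  ],
)

```text
time_s: 6.62
ee_pos: [0.4678, -0.2429, 0.0672]
tcp_rot: [[-0.191, 0.982, -0.0], [0.982, 0.191, 0.0], [0.0, -0.0, -1.0]]
contact_force: [0.2, -0.2, -0.5]
finger_gap: -0.0002
finger_force: 0.0
```

Request:
apply_moves(
  series=[
    [[0,0,0],[0,0,0.1],0],
    [[0,0,0],[0,0,0.0],0],
    [[0,0,0],[0,0,0],0],
  ],
)

```text
time_s: 6.87
ee_pos: [0.4677, -0.2429, 0.0662]
tcp_rot: [[-0.191, 0.982, -0.0], [0.982, 0.191, 0.0], [0.0, -0.0, -1.0]]
contact_force: [-0.5, -0.4, -0.0]
finger_gap: -0.0002
finger_force: 0.0
```

Run:
```python
from h import *
from cell import env
save(env,'side','d4'); save(env,'scene','s4'); save(env,'wrist','w4')
a=cv2.resize(cv2.imread('pics/s4.png')[165:235,165:235],(400,400),interpolation=cv2.INTER_CUBIC)
b=cv2.resize(cv2.imread('pics/d4.png')[300:370,404:474],(400,400),interpolation=cv2.INTER_CUBIC)
cv2.imwrite('pics/c4.png',np.hstack([a,b])); s=env.get_state(); print(s['contact_force'],s['tau'],s['ft_torque'],s['joints'])
```

```text
[-0.04814058 -0.00048699  0.13795281] [ 7.32285571e-04 -5.69153666e+01  2.81072652e+01  2.07542995e-03
 -2.04065386e-04  8.67598260e-06] [0.00602914 0.04982252 0.04027648] [-6.17816431e-01  4.13967352e-01 -3.62354805e-01  7.94451131e-01
  3.78550405e-06  7.60987092e-01]
```

View pics/c4.png

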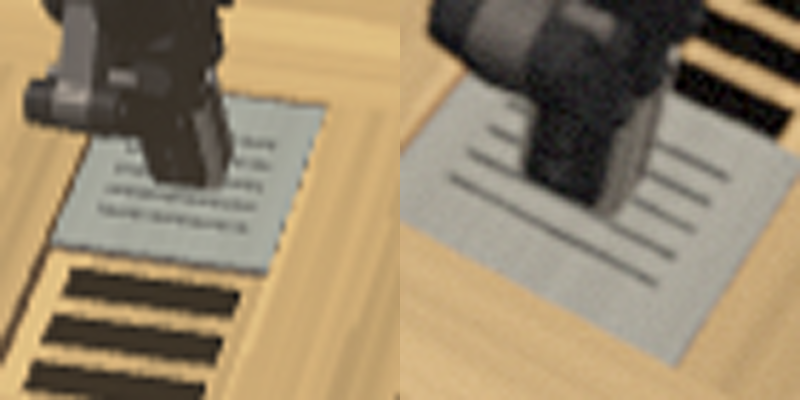

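The side view shows the near face of the tip and the scene view the far face. The finger's thickness therefore made my triangulated height too low, and by estimate the tip is still about 6 mm above the plate. Continuing in 1 mm steps.

Request:
apply_moves(
  series=[
    [[0,0,0],[0,0,0.1],0],
    [[0,0,0],[0,0,0.0],0],
  ],
)

```text
time_s: 7.18
ee_pos: [0.468, -0.2431, 0.0656]
tcp_rot: [[-0.191, 0.982, 0.0], [0.982, 0.191, -0.0], [-0.0, 0.0, -1.0]]
contact_force: [0.4, 0.4, 2.9]
finger_gap: 0.0003
finger_force: 1.2
```

Request:
apply_moves(
  series=[
    [[0,0,0],[0,0,0.1],0],
    [[0,0,0],[0,0,0.0],0],
  ],
)

```text
time_s: 7.35
ee_pos: [0.4686, -0.243, 0.0654]
tcp_rot: [[-0.191, 0.982, 0.002], [0.982, 0.191, -0.0], [-0.001, 0.002, -1.0]]
contact_force: [-0.1, 3.4, 12.9]
finger_gap: 0.0002
finger_force: 6.3
```

Request:
apply_moves(
  series=[
    [[0,0,0],[0,0,0.1],0],
    [[0,0,0],[0,0,0.0],0],
  ],
)

```text
time_s: 7.52
ee_pos: [0.4693, -0.243, 0.0653]
tcp_rot: [[-0.191, 0.982, 0.003], [0.982, 0.191, -0.0], [-0.001, 0.003, -1.0]]
contact_force: [-1.6, 6.7, 22.1]
finger_gap: -0.0001
finger_force: 11.0
```

Contact at a reading of 0.0656, with about 10 N per mm. I'll ease to about 12 N and drag.

Request:
apply_moves(
  series=[
    [[0,0,0],[0,0,-0.1],0],
    [[0,0,0],[0,0,0],0],
  ],
)

```text
time_s: 7.68
ee_pos: [0.4689, -0.2431, 0.0654]
tcp_rot: [[-0.191, 0.982, 0.002], [0.982, 0.191, -0.0], [-0.001, 0.002, -1.0]]
contact_force: [-0.4, 2.6, 13.2]
finger_gap: 0.0001
finger_force: 6.5
```

Request:
apply_moves(
  series=[
    [[0,0,0],[0,0.3,0],0],
    [[0,0,0],[0,0.3,0],0],
    [[0,0,0],[0,0.4,0],0],
    [[0,0,0],[0,0.4,0],0],
    [[0,0,0],[0,0,0],0],
  ],
)

```text
time_s: 8.1
ee_pos: [0.4831, -0.2406, 0.0654]
tcp_rot: [[-0.191, 0.982, 0.003], [0.982, 0.191, -0.001], [-0.001, 0.002, -1.0]]
contact_force: [0.8, 2.3, 11.4]
finger_gap: -0.0001
finger_force: 5.7
```

Request:
apply_moves(
  series=[
    [[0,0,0],[0,0.4,0],0],
    [[0,0,0],[0,0.4,0],0],
    [[0,0,0],[0,0.4,0],0],
    [[0,0,0],[0,0.4,0],0],
    [[0,0,0],[0,0.4,0],0],
    [[0,0,0],[0,0,0],0],
  ],
)

```text
time_s: 8.6
ee_pos: [0.5029, -0.2373, 0.0655]
tcp_rot: [[-0.191, 0.982, 0.003], [0.982, 0.191, -0.002], [-0.002, 0.002, -1.0]]
contact_force: [-0.1, 0.3, 9.8]
finger_gap: -0.0
finger_force: 4.9
```

Request:
apply_moves(
  series=[
    [[0,0,0],[0,0.4,0],0],
    [[0,0,0],[0,0.4,0],0],
    [[0,0,0],[0,0.4,0],0],
    [[0,0,0],[0,0.4,0],0],
    [[0,0,0],[0,0,0],0],
  ],
)

```text
time_s: 9.02
ee_pos: [0.5187, -0.2346, 0.0655]
tcp_rot: [[-0.191, 0.982, 0.003], [0.982, 0.191, -0.002], [-0.003, 0.002, -1.0]]
contact_force: [2.0, -1.3, 8.0]
finger_gap: 0.0002
finger_force: 4.3
```

Run:
```python
from h import *
from cell import env
save(env,'side','d5'); save(env,'scene','s5')
a=cv2.resize(cv2.imread('pics/s5.png')[140:280,110:250],(400,400),interpolation=cv2.INTER_CUBIC)
b=cv2.resize(cv2.imread('pics/d5.png')[260:380,394:514],(400,400),interpolation=cv2.INTER_CUBIC)
cv2.imwrite('pics/c5.png',np.hstack([a,b])); s=env.get_state(); print(s['contact_force'])
```

```text
[ 1.18217288 -1.8420556   7.77779454]
```

View pics/c5.png

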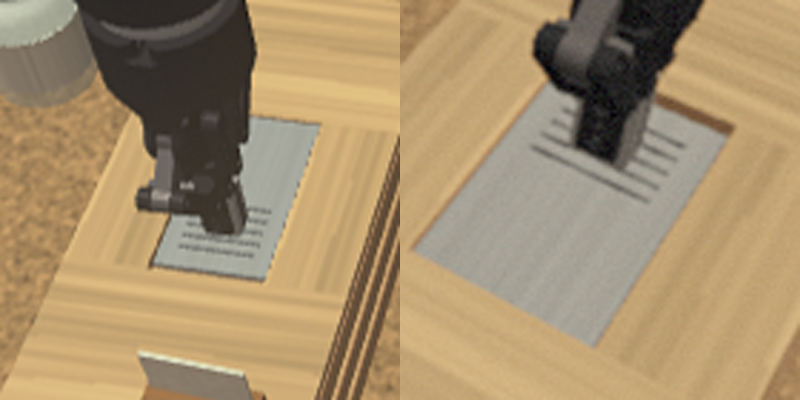

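The plate followed the fingers about 51 mm. The slots are hidden and only a sliver remains at the far edge (side view (690,110)). Last push to the stop, then lift.

Request:
apply_moves(
  series=[
    [[0,0,0],[0,0.2,0.04],0],
    [[0,0,0],[0,0.3,0],0],
    [[0,0,0],[0,0.2,0],0],
    [[0,0,0],[0,0.1,0],0],
    [[0,0,0],[0,0,0],0],
    [[0,0,0],[0,0,0],0],
  ],
)

```text
time_s: 9.62
ee_pos: [0.5241, -0.2337, 0.0654]
tcp_rot: [[-0.19, 0.982, -0.001], [0.982, 0.19, -0.004], [-0.003, -0.002, -1.0]]
contact_force: [-8.1, -3.2, 17.6]
finger_gap: -0.0002
finger_force: 8.8
```

Request:
apply_moves(
  series=[
    [[0,0,0],[0,0,-0.3],0],
    [[0,0,0],[0,0,-1.5],0],
    [[0,0,0],[0,0,-3],0],
    [[0,0,0],[0,-1,-3],0],
    [[0,0,0],[0,-2,-3],0],
    [[0,0,0],[0,-2,0],0],
    [[0,0,0],[0,0,0],0],
    [[0,0,0],[0,0,0],0],
  ],
)

```text
time_s: 10.28
ee_pos: [0.4754, -0.2416, 0.1721]
tcp_rot: [[-0.19, 0.982, 0.001], [0.982, 0.19, -0.0], [-0.0, 0.001, -1.0]]
contact_force: [0.3, -0.4, -1.1]
finger_gap: 0.0001
finger_force: 0.0
```

Run:
```python
from h import *
from cell import env
save(env,'side','d6'); save(env,'scene','s6')
a=cv2.resize(cv2.imread('pics/s6.png')[140:280,110:250],(400,400),interpolation=cv2.INTER_CUBIC)
b=cv2.resize(cv2.imread('pics/d6.png')[260:380,394:514],(400,400),interpolation=cv2.INTER_CUBIC)
cv2.imwrite('pics/c6.png',np.hstack([a,b])); s=env.get_state(); print(s['contact_force'],s['time_s'])
```

```text
[ 0.15192582 -0.25375191  0.36872367] 10.3833
```

View pics/c6.png

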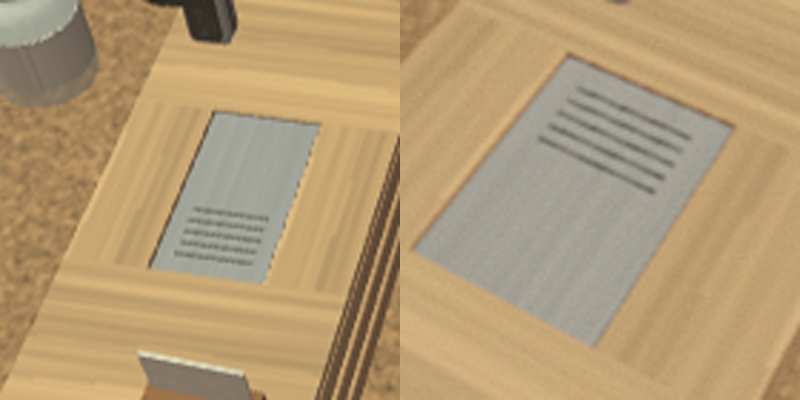

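The plate fills the whole window up to its far edge (side view (570,55)–(735,125)), the gripper is clear, and the card is still standing.

```bash
python3 -c "
from cell import env
print(env.hand_in())"
```

```text
the job is handed in; nothing more can be done
None
```

The longer keeper's vent plate was pushed to its stop and fills its window, the gripper is clear, the shorter keeper was never approached, and the job was handed in at about 10.4 s (no verdict returned).

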